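# Show a refill carton's sticker to the camera with the sprung mirror

### The arm

A 6-joint arm with a two-finger parallel gripper is mounted at the origin on the work surface. World frame = base frame: x ahead of the robot, y to its left, z up, the work surface at z = 0. Lengths are in mm, angles in rad, forces in N, time in s.
With the tool pointing down it reaches from about 275 to 875 mm from the base axis. Payload 12.5 kg.
Tool frame: the origin (TCP) lies at the very end of the fingers, on their centre line; the grasp point (between the pads) lies 19 mm behind it; z points along the fingers, y is the direction in which the jaws open and shut (so a half turn about z gives the same grasp; the last joint's range is limited). The gripper opens to 85 mm and grips with 20 to 120 N. Pads are 22 mm wide; open, the fingers measure 114 mm over their backs; the gripper's body (76 mm by 85 mm) begins 54 mm behind the grasp point. The pads swing forward as they close: fully open they stand 13 mm farther back than shut.
Start: joints at [1.165, 0.351, 1.652, -0, 1.139, -0.085], TCP at [173.397, 521.937, 231.29] pointing down, gripper open.
Joint ranges: [-2.75, 2.75], [-0.79, 2.1], [0.01, 2.65], [-1.57, 4.71], [0.07, 3.14], [-2.87, 2.87]. Speed limits (rad/s): [2.22, 2.22, 2.79, 3.14, 3.14, 3.14].

### API

Orientations are given as a rotation vector (axis times angle).
In Python, from plant import robot gives the robot as it stands.
- The arm moves only by the tool carry_out, never from a script. Its argument "increments" is a list that holds one entry, the list of rows, each a list of 7 numbers: the turn, a rotation vector about the tool's x, y, z in rad, then the shift along the tool's x, y, z in m, then the closure, from -1 (fully open) to 1 (shut), so that 0 is half open. A call has 1 to 12 rows; each row shifts and turns the pose as measured when the row begins, along the tool's axes as they then stand; what a row does not reach is not made up. A row lasts 1/8 s, in which the tool goes at most 62.5 mm and 10.7 degrees, less where a joint would pass 70% of its speed; a pose out of reach is approached as far as the arm can. A call with a gripper value outside its range is refused whole. The fingers move at their own pace and stop on an object; "newtons" is the grip in N (left out, the last holds). Time passes only in rows, so rows that do not move let the fingers close. It gives the time, the measured TCP pose, the force and the opening at its end, in the units of the state.
- robot.observe(): the state, without advancing time (a new reading comes with each control period).
- robot.read_camera(name): name is "scene" or "side" or "wrist"; returns the picture (384x512x3 uint8, blue, green, red); there is no depth.
- robot.camera_params(name): a dict with "fx", "fy", "cx", "cy" (pixels), "pose" (4x4, takes a point from camera to world coordinates). Camera axes: x right, y up, looking along -z (the intrinsics and any distortion apply to the point x, -y, -z); pixel columns grow to the right and rows downward; lengths in mm; the calibration is good to about 2 mm. A picture is of the moment at which its call begins: read the wrist's pose just before it. camera_params takes no time and is no camera call; for the wrist camera it gives the pose at the moment of the call.
- robot.sign_off(): hands the job in, once; it reports no verdict.
The state is a dict: "time": time; "qpos": joint angles; "joint_vel": joint speeds; "joint_torque": joint torques, N m; "position": TCP position; "tool_rot": TCP orientation; "contact_force": force on the tool from outside, world axes, zero at the start; "ft_torque": the same for the moment, N m; "width": opening from 0.0 (shut) to 1.0 (fully open).
Only numpy, scipy, OpenCV 4.12 (cv2) and the standard library are available. Lean on these libraries where they do the work, as an engineer would, in place of code of your own. Each camera call takes 0.05 s, during which the arm holds its last target. There are 200 camera calls.

### The job

At the refill shop's counter the stock camera cannot see the sticker on one of the cartons. First move the capped bottle that stands in front of the sticker, setting it upright on the round cork mat and letting it go; then turn the mirror on the camera's stand by its tab until the sticker shows in the middle of the mirror as the camera sees it. The mirror springs back, so finish still holding its tab steady at that angle, and leave the other things on the counter where they are.

Things in the scene. Friction and masses are not known exactly. Their poses are not given: they have to be found in the camera images.
- bottle_mid (a point): Centre of the loose capped aluminium bottle: on its axis, half-way up, 75 mm above its foot; z points up the axis. The middle of its cap, where it is best gripped from above, lies 58 mm above this point. It starts upright with its axis about 95 mm out from the sticker side of the carton, so fingers that close along that side (the sticker's y) have room.
- bottle: The same bottle, 0.12 to 0.26 kg, 150 mm tall: round body 60 mm across up to 90 mm, then a shoulder and a neck, and a black cap 30 mm across from 116 to 150 mm above its foot. Origin at the centre of its foot.
- mat_top (a point): Centre of the upper side of the fixed round cork mat, 120 mm across and 4 mm thick, lying on the counter: the place for the bottle.
- sticker (a point): Centre of the white sticker (70 mm wide, 60 mm high, round black dot 34 mm across) on the tap side of one of the two cartons, 100 mm above the counter, level with lens and mirror. Axes: -x points straight out of the sticker side, y runs along that side, z up. The carton's upright middle line is 61 mm behind it along +x.
- carton: The carton with the sticker, fixed: tan, 120 mm deep, 160 mm wide, 180 mm tall, with a white tap low on the sticker side that stands 30 mm out. A second, like carton beside it has a tap but no sticker. Origin at the centre of its underside, axes as the sticker's.
- lens (a point): Front of the camera's lens, 100 mm above the counter, 158 mm from the mirror's pivot. The camera is a black box (45 by 50 by 40 mm) on a post at one end of the fixed grey stand (plate 270 by 90 by 12 mm) and looks level at the mirror.
- pivot (a point): Point on the mirror's upright turning axis (a steel post on the stand's plate), 100 mm above the counter; the front of the glass passes through this axis. Its x axis points level from here to the lens, z up. The reflection is right when the mirror's x axis halves the level angle between the directions pivot to lens and pivot to sticker.
- tab (a point): Middle of the grip of the flat aluminium tab standing up from the mirror's top: 10 mm thick, 32 mm wide, showing from 137 to 180 mm above the counter; this point is 162 mm up and 5 mm behind the pivot axis. Axes turn with the mirror: x straight out of the glass (the thin way of the tab), y along the glass, z up. Pinch it from above, closing along x, and turn about the pivot.
- mirror (a joint): Turn of the mirror (upright glass 76 mm wide, 66 mm high in a black frame 84 by 74 mm, centred at lens height) about its upright axis, rad: 0 when the glass squarely faces the lens, growing anticlockwise seen from above, up to 1.5. A spring of 0.12 N m per rad brings it back to 0 when let go. The sticker always lies anticlockwise of the lens.
- view (a point): Not a solid thing: the camera's line of sight after the mirror. It starts at the pivot, 100 mm up; x points along the reflected line of sight, y level to its left, z up. It turns twice as far as the mirror and points at the lens when the mirror is at 0.
- jug: Bystander: closed clear glass jug, 150 mm across and 235 mm tall, white cap; origin at the centre of its foot.
- jar: Bystander: low closed glass jar, 70 mm across and 75 mm tall; origin at the centre of its foot.
- soap: Bystander: pale bar of soap, 80 by 55 by 26 mm, lying flat; origin at the centre of its underside.
Mind the look-alikes: they are no part of the job. What is meant by the part that bears mat_top is not turquoise, and is the larger of those in its own colour.

How it is judged (in metres and radians):
On the way, in this order (a step that is already met when the one before it is completed fails the run):
1. the bottle stands upright and released on the cork mat (horizontal distance between bottle_mid and mat_top below 0.035 m and height (world z) of bottle_mid below 0.086 m and angle between bottle_mid's own z axis and vertical below 0.12 rad and contact force between the fingers and bottle below 0.05 N and linear speed of bottle below 0.03 m/s), for 0.3 s.
2. the tab is held with the sticker in the middle of the mirror as the camera sees it (y of sticker in the frame of view between -0.04 and 0.04 m and x of sticker in the frame of view above 0.1 m and contact force between the fingers and mirror above 0.5 N and velocity of joint mirror between -0.06 and 0.06 rad/s), for 0.8 s.
At the end, for the whole second after the job is handed in: The bottle stands upright on the mat (axis within 35 mm of its centre, tilt under 0.12 rad), let go and at rest; the robot's fingers hold the mirror's tab, the mirror is still, and the camera's mirrored line of sight passes within 40 mm to either side of the sticker's centre (all of step 1 and all of step 2); the arm keeps its last pose, push and grip.
It fails at once if the bottle is tipped over (angle between bottle_mid's own z axis and vertical above 0.7 rad).
It fails at once if the jug is disturbed by more than 30 mm (distance of jug from where it was at the start of the episode above 0.03 m).
It fails at once if the jar is disturbed by more than 30 mm (distance of jar from where it was at the start of the episode above 0.03 m).
It fails at once if the soap is disturbed by more than 30 mm (distance of soap from where it was at the start of the episode above 0.03 m).
It also fails if it takes over 48 s, if anything falls off the work surface, if the arm or the gripper's body presses on something with over 40 N, if the wrist force passes 120 N, or if a joint passes its speed limit or range.

## Working session

There is one attempt and no reset: what is moved stays moved. The work goes in short steps, Python scripts to look and compute and a tool call to move; the robot and the scene stay as the last step left them, time stands still between calls to the robot, and variables do not carry over. Pictures are saved under pics/ and viewed, about 8 in all and at most 12, crops included, and the job is handed in when it is done.

Besides the shell and the picture viewer there is one more tool, called as name(argument=value, ...) on one line, values as JSON. carry_out: Moves the arm, as the interface text tells. Its arguments: {"type":"object","properties":{"increments":{"type":"array"},"newtons":{"type":"number"}},"required":["increments"]}

```bash
mkdir -p pics && ls && python3 - <<'E'
from plant import robot
import cv2
o=robot.observe();print({k:o[k] for k in('time','position','tool_rot','width')})
for n in("scene","side"):
    p=robot.camera_params(n);print(n,p)
    cv2.imwrite(f"pics/{n}0.png",cv2.resize(robot.read_camera(n),(800,600),interpolation=cv2.INTER_CUBIC)); 
    cv2.imwrite(f"pics/{n}_raw.png",robot.read_camera(n))
E
```

```text
pics
{'time': 0.0, 'position': array([173.24937856, 521.64496634, 230.74923327]), 'tool_rot': array([-5.01617898e-01, -3.10098184e+00,  1.83366151e-03]), 'width': 1.0005772441934306}
scene {'fx': 461.03618671173, 'fy': 461.03618671173, 'cx': 253.96021967488494, 'cy': 190.7705229205126, 'pose': array([[-3.06752994e-01, -8.23097536e-01,  4.77925776e-01,
         1.23737241e+03],
       [ 9.51739822e-01, -2.60150546e-01,  1.62828143e-01,
         2.07363454e+02],
       [-9.69079181e-03,  5.04809013e-01,  8.63176661e-01,
         1.37412661e+03],
       [ 0.00000000e+00,  0.00000000e+00,  0.00000000e+00,
         1.00000000e+00]])}
side {'fx': 424.2931483457988, 'fy': 424.2931483457988, 'cx': 254.90931531705124, 'cy': 185.72266863572798, 'pose': array([[ 8.19997039e-01,  3.96618530e-01, -4.12672507e-01,
        -2.61614985e+00],
       [-5.72323878e-01,  5.59239969e-01, -5.99746643e-01,
        -7.94376896e+02],
       [-7.08767241e-03,  7.27972801e-01,  6.85569374e-01,
         1.01628040e+03],
       [ 0.00000000e+00,  0.00000000e+00,  0.00000000e+00,
         1.00000000e+00]])}
```

View pics/scene0.png

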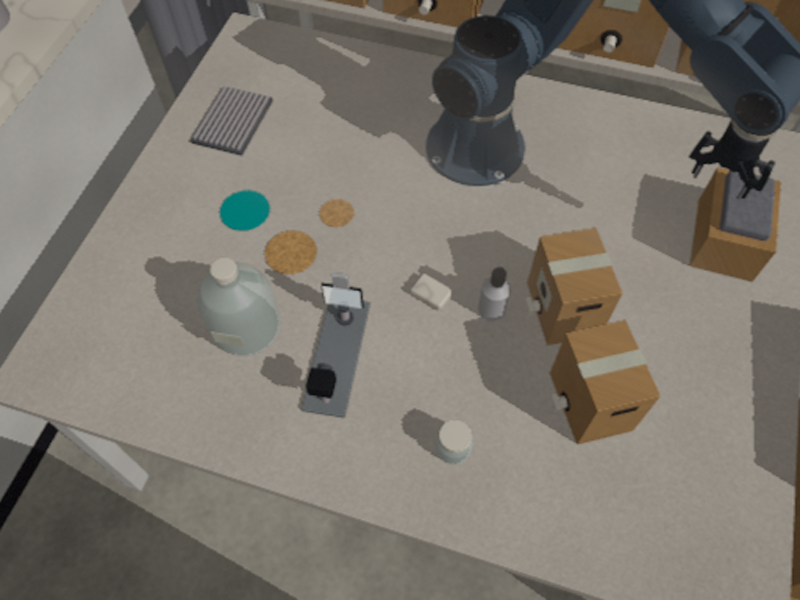

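View pics/side0.png

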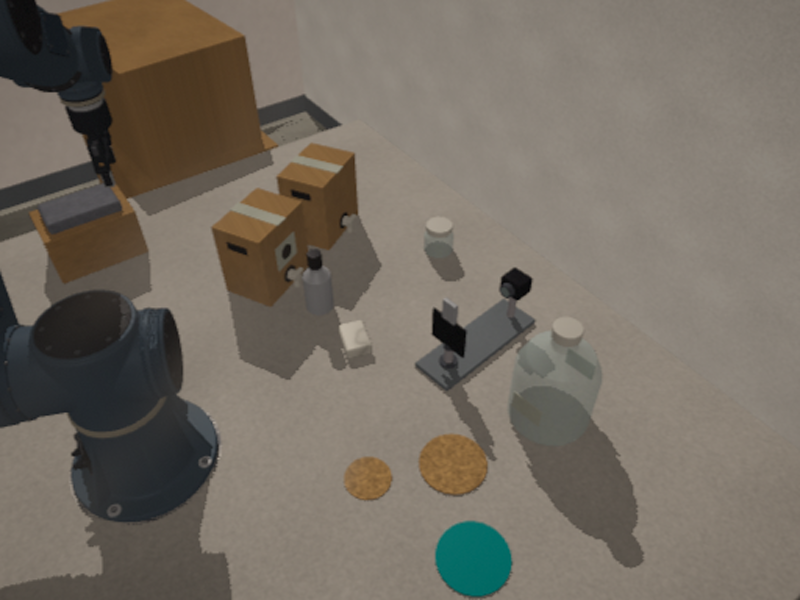

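Mat candidates in the scene picture: turquoise disc (245,210), small cork (337,212), large cork (291,251). I take the large cork one. The sticker is on the carton at (575,285), and the bottle cap is at (499,276). I'll check these in close crops.

```bash
python3 - <<'E'
import cv2
for n,x,y,w,h in(("scene",130,120,266,170),("side",134,90,266,228)):
    im=cv2.imread(f"pics/{n}_raw.png")[y:y+h,x:x+w]
    s=3 if n=="scene" else 2.6
    cv2.imwrite(f"pics/{n}_crop.png",cv2.resize(im,None,fx=s,fy=s,interpolation=cv2.INTER_CUBIC))
E
```

```text
(no output)
```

View pics/scene_crop.png

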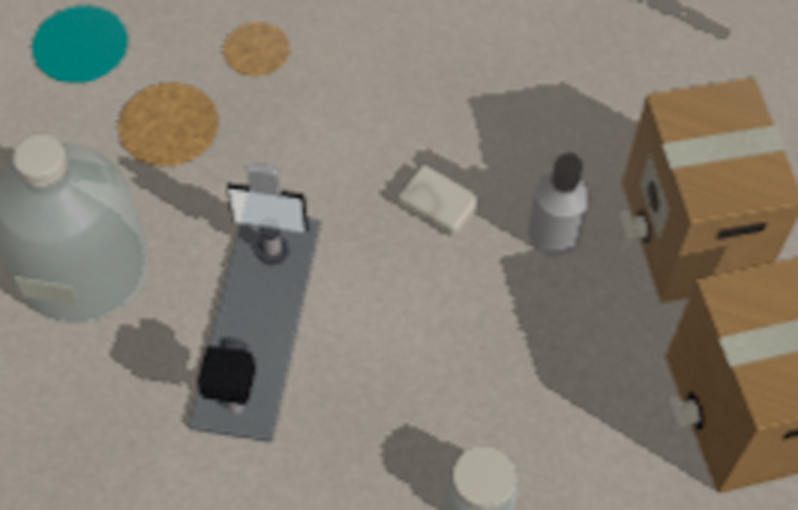

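View pics/side_crop.png

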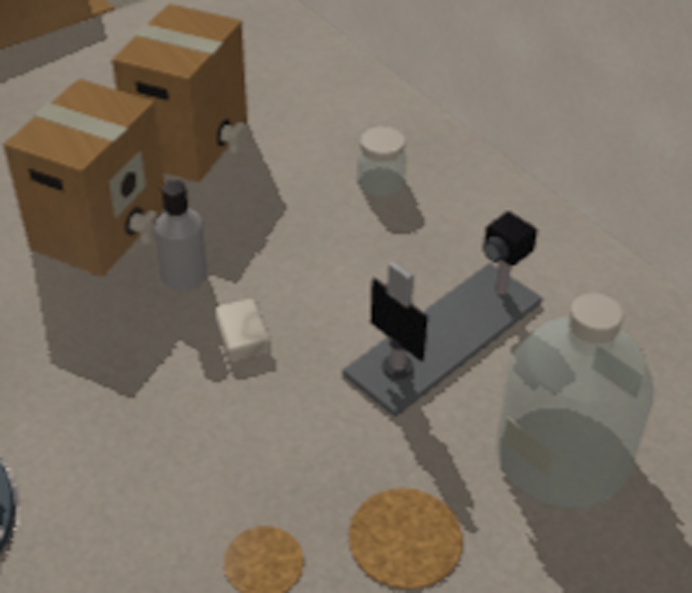

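The crops confirm the large cork mat (scene crop 168,124; the small one is at 256,48), cap top (568,161), tab top (263,168), sticker dot (653,196) and stand corners. Now I'll turn these into positions.

```bash
cat > h.py <<'E'
import numpy as np
from plant import robot
def ray(c,u,v):
    p=robot.camera_params(c);T=p["pose"]
    d=np.array([(u-p["cx"])/p["fx"],-(v-p["cy"])/p["fy"],-1]);return T[:3,3],T[:3,:3]@d
def onz(c,u,v,z):
    o,d=ray(c,u,v);return o+d*(z-o[2])/d[2]
def tri(a,b):
    A=np.zeros((3,3));B=np.zeros(3)
    for o,d in(a,b):
        d=d/np.linalg.norm(d);P=np.eye(3)-np.outer(d,d);A+=P;B+=P@o
    return np.linalg.solve(A,B)
S=lambda x,y:(130+(x+.5)/3-.5,120+(y+.5)/3-.5)
D=lambda x,y:(134+(x+.5)/2.6-.5,90+(y+.5)/2.6-.5)
E
python3 - <<'E'
from h import *
np.set_printoptions(precision=1,suppress=True)
for n,s,d,z in [("mat",(168,124),(405,538),4),("cap",(568,161),(174,187),150),("tabtop",(263,168),(401,268),180),("dot",(653,196),(128,184),100),
 ("standA",(321,222),(345,374),12),("standB",(272,438),(487,265),12),("standC",(188,428),(541,300),12),("standD",None,(402,409),12),
 ("soap",(438,196),(241,320),26),("jarcap",(485,475),(382,143),75),("jugcap",(40,157),(596,312),235),
 ("cartTL",(648,95),(10,145),180),("cartTR",(753,78),(78,83),180),("cartBR",(800,195),(157,101),180),("cartBL",(688,220),(100,166),180),("camtop",(228,350),(512,222),120),("stick_lens",None,(495,248),100)]:
    r=[]
    if s: r.append(onz("scene",*S(*s),z))
    if d: r.append(onz("side",*D(*d),z))
    if s and d: r.append(tri(ray("scene",*S(*s)),ray("side",*D(*d))))
    print(n,*r)
E
```

```text
mat [ 434.9 -322.4    4. ] [ 431.4 -324.3    4. ] [ 432.9 -323.3    1.1]
cap [437.7 151.8 150. ] [442.1 154.7 150. ] [440.2 151.6 153.3]
tabtop [ 559.  -141.3  180. ] [ 560.2 -140.5  180. ] [ 559.6 -141.1  180.9]
dot [420.9 246.9 100. ] [422.1 249.3 100. ] [421.6 247.1 101.6]
standA [ 511.9 -102.3   12. ] [ 507.7 -112.6   12. ] [ 509.9 -105.7    4.9]
standB [773.2 -66.6  12. ] [768.3 -69.6  12. ] [771.6 -67.1   8. ]
standC [ 789.5 -154.3   12. ] [ 781.7 -157.    12. ] [ 786.8 -154.7    6.5]
standD [ 530.4 -192.9   12. ]
soap [446.9  16.7  26. ] [447.2  21.4  26. ] [447.   18.   28.3]
jarcap [767.5 158.   75. ] [763.  152.3  75. ] [766.3 157.4  70.6]
jugcap [ 644.1 -338.3  235. ] [ 639.8 -341.3  235. ] [ 642.4 -339.6  231.9]
cartTL [352.1 213.5 180. ] [301.5 309.4 180. ] [317.5 237.9 194.1]
cartTR [297.3 314.6 180. ] [429.  381.7 180. ] [380.9 294.6 260.7]
cartBR [426.6 384.7 180. ] [494.4 285.4 180. ] [476.9 346.6 184.1]
cartBL [489.1 283.4 180. ] [373.4 207.9 180. ] [419.9 298.3  90.8]
camtop [ 736.2 -118.3  120. ] [ 760.1 -108.4  120. ] [ 744.8 -117.1  135.3]
stick_lens [ 728.3 -116.4  100. ]
```

carry_out(increments=[[[0,0,0.145,0,0,-0.006,-1],[0,0,0.145,0,0,-0.006,-1],[0,0,0.145,0,0,-0.006,-1],[0,0,0.145,0,0,-0.006,-1],[0,0,0.145,0,0,0,-1]]], newtons=40)

```text
time: 0.82
position: [173.1, 521.3, 254.7]
tool_rot: [1.599, 2.704, -0.005]
contact_force: [-0.1, 0.2, 0.4]
width: 1.001
```

```bash
cat >> h.py <<'E'
from scipy.spatial.transform import Rotation as R
def go(xyz,yaw):
    o=robot.observe();M=R.from_rotvec(o["tool_rot"]).as_matrix()
    y=np.radians(yaw);G=np.array([[np.sin(y),np.cos(y),0],[-np.cos(y),np.sin(y),0],[0,0,-1]]).T
    G=np.column_stack([np.cross([np.cos(y),np.sin(y),0],[0,0,-1]),[np.cos(y),np.sin(y),0],[0,0,-1]])
    print("t",o["time"],"p",np.round(o["position"],1),"yaw",round(np.degrees(np.arctan2(M[1,1],M[0,1])),1),"w",round(o["width"],3),"F",np.round(o["contact_force"],1))
    print("turn",np.round(R.from_matrix(M.T@G).as_rotvec(),3),"shift m",np.round(M.T@(np.array(xyz)-o["position"])/1000,4))
E
python3 -c "
from h import *
go([440,152.5,250],30)"
```

```text
t 0.825 p [173.1 521.3 254.7] yaw 28.8 w 1.001 F [-0.1  0.2  0.4]
turn [-0.002  0.002 -0.021] shift m [-0.4517  0.0562  0.0054]
```

carry_out(increments=[[[0,0,-0.021,-0.042,0.0056,0,-1],[0,0,0,-0.045,0.0056,0,-1],[0,0,0,-0.045,0.0056,0,-1],[0,0,0,-0.045,0.0056,0,-1],[0,0,0,-0.045,0.0056,0,-1],[0,0,0,-0.045,0.0056,0,-1],[0,0,0,-0.045,0.0056,0,-1],[0,0,0,-0.045,0.0056,0,-1],[0,0,0,-0.035,0.0056,0,-1],[0,0,0,-0.02,0,0,-1],[0,0,0,0,0,0,-1]]])

```text
time: 2.2
position: [428.3, 177.9, 254.6]
tool_rot: [1.572, 2.719, -0.005]
contact_force: [0.2, -0.0, -0.2]
width: 1.004
```

```bash
python3 -c "
from h import *
import cv2
go([440,152.5,115],30)
p=robot.camera_params('wrist');T=p['pose']
im=robot.read_camera('wrist')
def pj(x):
    q=T[:3,:3].T@(np.array(x)-T[:3,3]);return int(p['cx']-p['fx']*q[0]/q[2]),int(p['cy']+p['fy']*q[1]/q[2])
print(pj([440,152.5,150]),pj([421.5,247.5,100]))
cv2.drawMarker(im,pj([440,152.5,150]),(0,0,255),0,8,1)
cv2.imwrite('pics/w1.png',im)"
```

```text
t 2.2 p [428.3 177.9 254.6] yaw 29.9 w 1.004 F [ 0.2 -0.  -0.2]
turn [-0.003  0.002 -0.001] shift m [-0.0276 -0.0022  0.1396]
(254, 219) (289, 103)
```

View pics/w1.png

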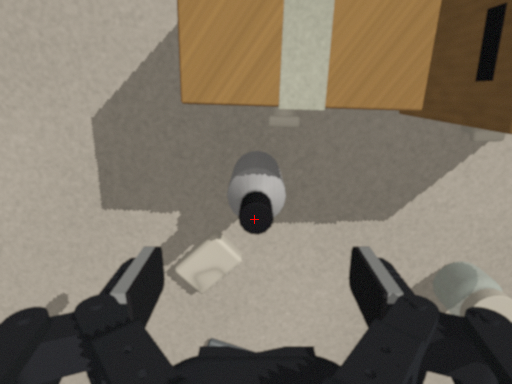

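The wrist picture shows the cap top centred at about (256,216), close to my mark at (254,219). The carton's top edge (row ~105) is parallel to the jaw axis, and the soap at (208,264) stays clear of the fingers.

```bash
python3 -c "
from h import *
c=onz('wrist',256.5,216,150);print(c)
go([*((c[:2]+[440,152.5])/2),200],30)"
```

```text
[439.63288776 156.65644989 150.        ]
t 2.25 p [428.  178.5 254.6] yaw 30.0 w 0.997 F [-0.4  0.5 -0.5]
turn [-0.003  0.002 -0.001] shift m [-0.0265 -0.0015  0.0546]
```

carry_out(increments=[[[0,0,0,-0.0265,-0.001,0,-1],[0,0,0,0,0,0.02,-1],[0,0,0,0,0,0.03,-1],[0,0,0,0,0,0.03,-1],[0,0,0,0,0,0.03,-1],[0,0,0,0,0,0.02,-1],[0,0,0,0,0,0.01,-1],[0,0,0,0,0,0,-1]]])

```text
time: 3.25
position: [437.6, 161.0, 111.5]
tool_rot: [1.561, 2.725, -0.002]
contact_force: [-0.5, 0.6, 0.1]
width: 1.003
```

```bash
python3 -c "
from h import *
go([440,155,115],30)"
```

```text
t 3.25 p [437.6 161.  111.5] yaw 30.4 w 1.003 F [-0.5  0.6  0.1]
turn [-0.     0.001  0.007] shift m [-0.0063 -0.001  -0.0035]
```

carry_out(increments=[[[0,0,0,-0.0063,-0.001,-0.003,-1],[0,0,0,0,0,0,-0.5],[0,0,0,0,0,0,0],[0,0,0,0,0,0,1],[0,0,0,0,0,0,1],[0,0,0,0,0,0,1],[0,0,0,0,0,0,1],[0,0,0,0,0,0,1]]])

```text
time: 4.25
position: [441.2, 155.1, 117.0]
tool_rot: [1.56, 2.723, 0.003]
contact_force: [-0.5, -0.7, 1.2]
width: 0.341
```

```bash
python3 -c "
from h import *
go([440,155,115],30)"
```

```text
t 4.25 p [441.2 155.1 117. ] yaw 30.4 w 0.341 F [-0.5 -0.7  1.2]
turn [0.003 0.002 0.007] shift m [ 0.0005 -0.001   0.002 ]
```

The opening of 29 mm fits the 30 mm cap. Lifting.

carry_out(increments=[[[0,0,0,0,0,-0.01,1],[0,0,0,0,0,-0.02,1],[0,0,0,0,0,-0.025,1],[0,0,0,0,0,-0.025,1],[0,0,0,0,0,-0.015,1],[0,0,0,0,0,0,1]]])

```text
time: 5.0
position: [440.3, 155.1, 216.9]
tool_rot: [1.56, 2.723, 0.002]
contact_force: [-0.2, 0.5, -0.7]
width: 0.34
```

```bash
python3 -c "
from h import *
go([433.5,-323,200],30)"
```

```text
t 5.0 p [440.3 155.1 216.9] yaw 30.4 w 0.34 F [-0.2  0.5 -0.7]
turn [0.003 0.002 0.007] shift m [-0.409  -0.2477  0.017 ]
```

carry_out(increments=[[[0,0,0,-0.015,-0.009,0,1],[0,0,0,-0.03,-0.018,0,1],[0,0,0,-0.035,-0.021,0,1],[0,0,0,-0.035,-0.021,0,1],[0,0,0,-0.035,-0.021,0,1],[0,0,0,-0.035,-0.021,0,1],[0,0,0,-0.035,-0.021,0,1],[0,0,0,-0.035,-0.021,0,1],[0,0,0,-0.035,-0.021,0,1],[0,0,0,-0.035,-0.021,0,1],[0,0,0,-0.025,-0.015,0,1],[0,0,0,-0.01,-0.006,0,1]]])

```text
time: 6.5
position: [426.3, -285.1, 208.5]
tool_rot: [-1.558, -2.716, 0.004]
contact_force: [0.3, 0.1, -1.7]
width: 0.339
```

```bash
python3 -c "
from h import *
go([433.5,-323,200],30)"
```

```text
t 6.5 p [ 426.3 -285.1  208.5] yaw 30.3 w 0.339 F [ 0.3  0.1 -1.7]
turn [-0.007 -0.008  0.006] shift m [-0.0364 -0.0129  0.0083]
```

carry_out(increments=[[[-0.007,-0.008,0.006,-0.02,-0.008,0,1],[0,0,0,-0.016,-0.005,0,1],[0,0,0,0,0,0.02,1],[0,0,0,0,0,0.025,1],[0,0,0,0,0,0.02,1],[0,0,0,0,0,0.01,1],[0,0,0,0,0,0,1]]])

```text
time: 7.38
position: [434.5, -326.4, 130.9]
tool_rot: [1.569, 2.721, -0.0]
contact_force: [-0.6, -0.3, -0.7]
width: 0.342
```

```bash
python3 -c "
from h import *
go([433.5,-323,121],30)"
```

```text
t 7.375 p [ 434.5 -326.4  130.9] yaw 30.0 w 0.342 F [-0.6 -0.3 -0.7]
turn [0.    0.001 0.001] shift m [0.0035 0.0008 0.0099]
```

carry_out(increments=[[[0,0,0,0.0035,0,0.004,1],[0,0,0,0,0,0.003,1],[0,0,0,0,0,0.002,1],[0,0,0,0,0,0,1],[0,0,0,0,0,0,1]]])

```text
time: 8.0
position: [433.6, -323.9, 123.3]
tool_rot: [1.567, 2.718, -0.001]
contact_force: [0.7, -0.2, -1.6]
width: 0.34
```

```bash
python3 -c "
from h import *
go([433.5,-323,121],30)"
```

```text
t 8.0 p [ 433.6 -323.9  123.3] yaw 30.1 w 0.34 F [ 0.7 -0.2 -1.6]
turn [0.001 0.004 0.001] shift m [0.0008 0.0003 0.0023]
```

carry_out(increments=[[[0,0,0,0,0,0.002,1],[0,0,0,0,0,0.002,1],[0,0,0,0,0,0,1]]])

```text
time: 8.38
position: [434.5, -325.0, 121.3]
tool_rot: [1.565, 2.715, -0.003]
contact_force: [-0.1, -0.5, -2.2]
width: 0.334
```

```bash
python3 -c "
from h import *
go([433.5,-323,121],30)"
```

```text
t 8.375 p [ 434.5 -325.   121.3] yaw 30.1 w 0.334 F [-0.1 -0.5 -2.2]
turn [0.002 0.008 0.001] shift m [0.0022 0.0002 0.0003]
```

carry_out(increments=[[[0,0,0,0,0,0.002,1],[0,0,0,0,0,0.001,1],[0,0,0,0,0,0,1]]])

```text
time: 8.75
position: [435.3, -326.4, 121.1]
tool_rot: [1.563, 2.712, -0.005]
contact_force: [0.3, 0.0, -1.0]
width: 0.34
```

```bash
python3 -c "
from h import *
import cv2
go([433.5,-323,121],30)
im=robot.read_camera('side')[200:384,200:400]
cv2.imwrite('pics/s2.png',cv2.resize(im,None,fx=3,fy=3,interpolation=cv2.INTER_CUBIC))"
```

```text
t 8.75 p [ 435.3 -326.4  121.1] yaw 30.1 w 0.34 F [ 0.3  0.  -1. ]
turn [0.003 0.012 0.001] shift m [0.0038 0.0001 0.0001]
```

View pics/s2.png

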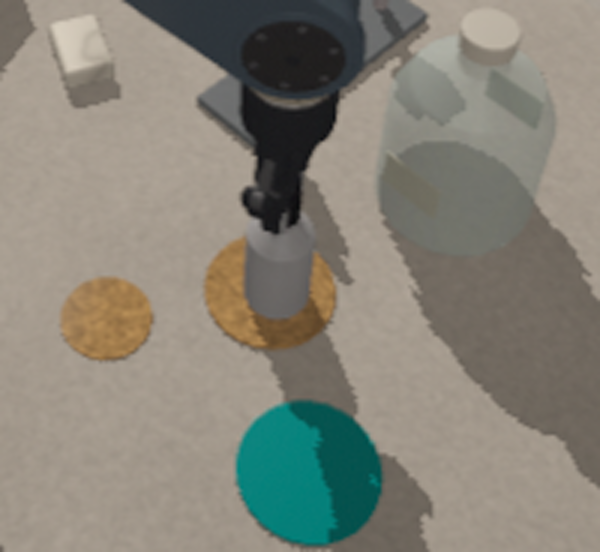

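The bottle foot (~278,294 in the crop) stands on the large cork mat (centre ~270,292). The height stopped at 121 as expected and the tool started to tilt slightly, so it is in contact. Releasing.

carry_out(increments=[[[0,0,0,0,0,0,0],[0,0,0,0,0,0,-0.5],[0,0,0,0,0,0,-1],[0,0,0,0,0,0,-1],[0,0,0,0,0,0,-1],[0,0,0,0,0,-0.015,-1],[0,0,0,0,0,-0.03,-1],[0,0,0,0,0,-0.04,-1],[0,0,0,0,0,-0.04,-1],[0,0,0,0,0,-0.03,-1],[0,0,0,0,0,0,-1]]])

```text
time: 10.18
position: [434.1, -324.9, 285.9]
tool_rot: [1.561, 2.709, -0.006]
contact_force: [-0.1, -0.1, -0.2]
width: 1.004
```

```bash
python3 -c "
from h import *
import cv2
go([559.5,-141,260],8)
im=robot.read_camera('scene')[110:270,120:280]
cv2.imwrite('pics/s3.png',cv2.resize(im,None,fx=3.5,fy=3.5,interpolation=cv2.INTER_CUBIC))"
```

```text
t 10.175 p [ 434.1 -324.9  285.9] yaw 30.1 w 1.004 F [-0.1 -0.1 -0.2]
turn [0.007 0.014 0.385] shift m [0.0966 0.2006 0.0253]
```

View pics/s3.png

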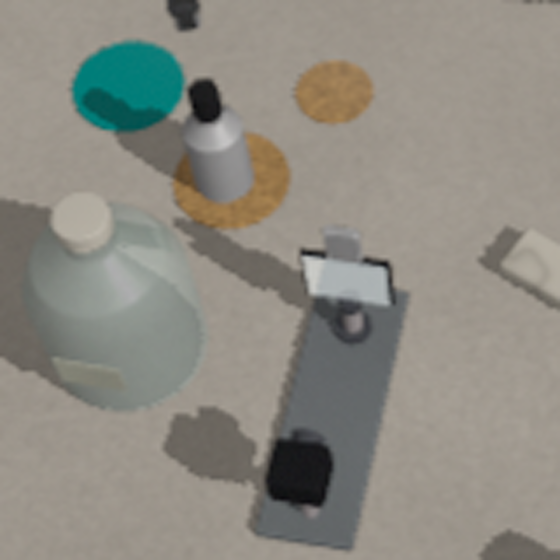

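The bottle stands upright on the large cork mat (foot ~228,190), released, with everything else in place. Now the tab (340,235).

carry_out(increments=[[[0.007,0.014,0.13,0,0,0,-1],[0,0,0.13,0,0,0,-1],[0,0,0.125,0,0,0,-1],[0,0,0,0,0,0,-1]]])

```text
time: 10.72
position: [432.3, -323.3, 281.6]
tool_rot: [-2.067, -2.354, 0.004]
contact_force: [0.1, 0.2, -0.5]
width: 0.999
```

```bash
python3 -c "
from h import *
go([559.5,-141,260],8)"
```

```text
t 10.725 p [ 432.3 -323.3  281.6] yaw 7.4 w 0.999 F [ 0.1  0.2 -0.5]
turn [-0.007 -0.005 -0.01 ] shift m [0.1642 0.1499 0.0214]
```

carry_out(increments=[[[-0.007,-0.005,-0.01,0.015,0.013,0,-1],[0,0,0,0.028,0.026,0,-1],[0,0,0,0.03,0.028,0.003,-1],[0,0,0,0.03,0.028,0.003,-1],[0,0,0,0.03,0.028,0.003,-1],[0,0,0,0.025,0.023,0.003,-1],[0,0,0,0.01,0.01,0,-1],[0,0,0,0,0,0,-1]]])

```text
time: 11.72
position: [566.4, -121.9, 267.2]
tool_rot: [-2.033, -2.392, -0.001]
contact_force: [-0.4, -0.1, 0.2]
width: 1.004
```

```bash
python3 -c "
from h import *
import cv2
go([559.5,-141,200],8)
p=robot.camera_params('wrist');T=p['pose']
im=robot.read_camera('wrist')
def pj(x):
    q=T[:3,:3].T@(np.array(x)-T[:3,3]);return int(p['cx']-p['fx']*q[0]/q[2]),int(p['cy']+p['fy']*q[1]/q[2])
print(pj([559.5,-141,180]))
cv2.drawMarker(im,pj([559.5,-141,180]),(0,0,255),0,8,1)
cv2.imwrite('pics/w2.png',im)"
```

```text
t 11.725 p [ 566.4 -121.9  267.2] yaw 9.3 w 1.004 F [-0.4 -0.1  0.2]
turn [-0.001 -0.002  0.022] shift m [-0.0179 -0.0098  0.0672]
(244, 216)
```

View pics/w2.png

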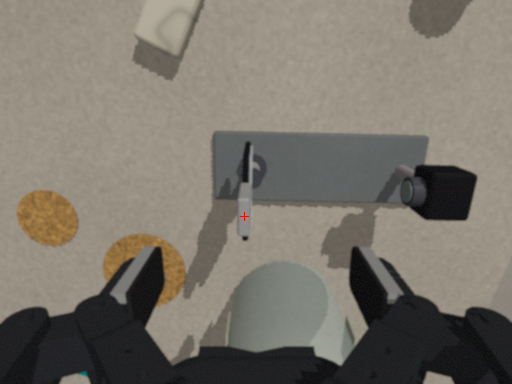

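The tab top is centred at about (245,216), on my mark. The stand edges slope ~1.5° against the jaw axis, giving a stand direction of about 8° as estimated. The lens is at (403,192).

```bash
python3 -c "
from h import *
np.set_printoptions(precision=1,suppress=True)
for n,u,v,z in(('lens',403,192,100),('tab',245,216,180),('sA',213,130,12),('sB',428,135,12),('sC',425,206,12),('sD',213,198,12)):print(n,onz('wrist',u,v,z))
go([559.5,-141,200],8)"
```

```text
lens [ 716.2 -122.1  100. ]
tab [ 559.6 -141.1  180. ]
sA [ 508.1 -103.5   12. ]
sB [771.3 -66.9  12. ]
sC [ 797.1 -157.4   12. ]
sD [ 518.8 -191.4   12. ]
t 11.775 p [ 566.1 -122.4  267.2] yaw 9.2 w 1.004 F [-0.3 -0.1 -0.3]
turn [-0. -0.  0.] shift m [-0.  -0.   0.1]
```

carry_out(increments=[[[0,0,0.025,-0.0175,-0.0095,0,-1],[0,0,0,0,0,0.02,-1],[0,0,0,0,0,0.03,-1],[0,0,0,0,0,0.015,-1],[0,0,0,0,0,0,-1]]])

```text
time: 12.4
position: [556.6, -149.2, 202.1]
tool_rot: [2.076, 2.358, 0.001]
contact_force: [-0.6, 0.5, 0.4]
width: 0.998
```

```bash
python3 -c "
from h import *
go([559.5,-141,146],7.7)"
```

```text
t 12.4 p [ 556.6 -149.2  202.1] yaw 7.3 w 0.998 F [-0.6  0.5  0.4]
turn [ 0.    -0.    -0.007] shift m [0.0078 0.0039 0.0561]
```

carry_out(increments=[[[0,0,-0.007,0.0075,0.004,0,-1],[0,0,0,0,0,0.02,-1],[0,0,0,0,0,0.02,-1],[0,0,0,0,0,0.01,-1],[0,0,0,0,0,0,-1]]])

```text
time: 13.02
position: [562.6, -140.9, 155.9]
tool_rot: [2.061, 2.361, 0.005]
contact_force: [-0.2, -0.1, 0.6]
width: 1.004
```

```bash
python3 -c "
from h import *
go([559.5,-141,146],7.7)"
```

```text
t 13.025 p [ 562.6 -140.9  155.9] yaw 7.7 w 1.004 F [-0.2 -0.1  0.6]
turn [0.008 0.003 0.001] shift m [ 0.0004 -0.0032  0.0099]
```

carry_out(increments=[[[0.008,0.003,0,0,-0.003,0.006,-1],[0,0,0,0,0,0.003,-1],[0,0,0,0,0,0,-0.5],[0,0,0,0,0,0,0],[0,0,0,0,0,0,0.5],[0,0,0,0,0,0,1],[0,0,0,0,0,0,1],[0,0,0,0,0,0,1],[0,0,0,0,0,0,1]]], newtons=30)

```text
time: 14.15
position: [559.3, -141.8, 148.6]
tool_rot: [2.065, 2.367, -0.002]
contact_force: [-0.5, 0.5, 0.2]
width: 0.109
```

```bash
python3 -c "
from h import *
go([559.5,-141,146],7.7)"
```

```text
t 14.15 p [ 559.3 -141.8  148.6] yaw 7.8 w 0.109 F [-0.5  0.5  0.2]
turn [-0.001  0.001  0.002] shift m [0.0007 0.0003 0.0026]
```

Opening of 9.3 mm matches the 10 mm tab. Now I turn it anticlockwise by about 0.9 rad.

carry_out(increments=[[[0,0,-0.05,-0.0003,0,0,1],[0,0,-0.09,-0.0005,0,0,1],[0,0,-0.09,-0.0005,0,0,1],[0,0,-0.09,-0.0005,0,0,1],[0,0,-0.09,-0.0005,0,0,1],[0,0,-0.05,-0.0003,0,0,1],[0,0,0,0,0,0,1]]])

```text
time: 15.02
position: [559.8, -144.0, 148.6]
tool_rot: [-1.453, -2.784, 0.002]
contact_force: [-2.6, -0.2, 1.2]
width: 0.113
```

```bash
python3 -c "
from h import *
go([561.8,-145.1,146],59)"
```

```text
t 15.025 p [ 559.8 -144.   148.6] yaw 34.9 w 0.113 F [-2.6 -0.2  1.2]
turn [-0.002 -0.001 -0.421] shift m [-0.002   0.001   0.0026]
```

carry_out(increments=[[[0,0,-0.06,-0.0003,0.0003,0,1],[0,0,-0.1,-0.0005,0,0,1],[0,0,-0.1,-0.0005,0,0,1],[0,0,-0.1,-0.0005,0,0,1],[0,0,-0.05,-0.0003,0,0,1],[0,0,0,0,0,0,1],[0,0,0,0,0,0,1]]])

```text
time: 15.9
position: [561.1, -145.6, 148.6]
tool_rot: [-0.853, -3.021, 0.002]
contact_force: [-3.2, -0.3, 0.7]
width: 0.109
```

```bash
python3 -c "
from h import *
go([561.8,-145.1,148],59)"
```

```text
t 15.9 p [ 561.1 -145.6  148.6] yaw 58.4 w 0.109 F [-3.2 -0.3  0.7]
turn [-0.002 -0.002 -0.01 ] shift m [-0.0003  0.0009  0.0006]
```

carry_out(increments=[[[0,0,-0.012,0,0,0,1],[0,0,0,0,0,0,1],[0,0,0,0,0,0,1],[0,0,0,0,0,0,1],[0,0,0,0,0,0,1],[0,0,0,0,0,0,1]]])

```text
time: 16.65
position: [561.1, -145.7, 148.6]
tool_rot: [-0.838, -3.026, 0.002]
contact_force: [-1.7, 0.5, 0.1]
width: 0.112
```

```bash
python3 -c "
from h import *
import cv2
go([561.8,-145.1,148],59)
a=robot.read_camera('scene')[110:290,120:400]
b=robot.read_camera('wrist')[:300]
go([561.8,-145.1,148],59)
a=cv2.resize(a,(512,329),interpolation=cv2.INTER_CUBIC)
cv2.imwrite('pics/end.png',cv2.resize(np.vstack([a,b[:260]]),None,fx=1,fy=1))"
```

```text
t 16.65 p [ 561.1 -145.7  148.6] yaw 59.1 w 0.112 F [-1.7  0.5  0.1]
turn [-0.002 -0.002  0.001] shift m [-0.0003  0.0009  0.0006]
t 16.75 p [ 561.1 -145.7  148.6] yaw 59.1 w 0.108 F [-2.2 -0.9  0.5]
turn [-0.002 -0.002  0.001] shift m [-0.0003  0.0009  0.0006]
```

View pics/end.png

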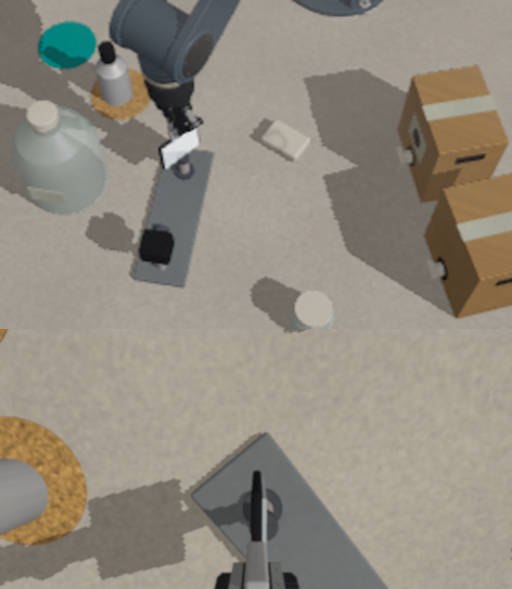

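The bottle is upright on the mat. The mirror is about 51° off the stand axis and its top edge (257,473–590) is square to the jaws. The bystanders are in place. I'll hold another second, then hand in.

carry_out(increments=[[[0,0,0,0,0,0,1],[0,0,0,0,0,0,1],[0,0,0,0,0,0,1],[0,0,0,0,0,0,1],[0,0,0,0,0,0,1],[0,0,0,0,0,0,1],[0,0,0,0,0,0,1],[0,0,0,0,0,0,1],[0,0,0,0,0,0,1]]])

```text
time: 17.88
position: [561.1, -145.7, 148.6]
tool_rot: [-0.837, -3.026, 0.002]
contact_force: [-2.5, -0.3, 1.3]
width: 0.11
```

```bash
python3 -c "
from h import *
go([561.8,-145.1,148],59)
print(robot.sign_off())"
```

```text
t 17.875 p [ 561.1 -145.7  148.6] yaw 59.1 w 0.11 F [-2.5 -0.3  1.3]
turn [-0.002 -0.002  0.001] shift m [-0.0003  0.0009  0.0006]
the job is handed in; nothing more can be done
None
```

I set the capped bottle upright on the large cork mat and let it go. I then pinched the mirror's tab, turned it about 0.895 rad anticlockwise, and handed the job in at 17.9 s still holding it. The sign-off gives no verdict.

- **Bottle:** the last picture shows it standing on the mat, by my estimate within about 5 mm of the centre. The soap, jar and jug looked unmoved.
- **Mirror:** the gripper was steady at a yaw of 59.1°, against the 59.0° I had worked out. The opening was 9.4 mm on the 10 mm tab, and the mirror's top edge was square to the jaws.
- **Uncertainty:** my measurements of the stand's direction ranged from 6.9° to 8.2°, so I used 7.7°. That is up to about 0.4° of mirror angle, and the judging allows about 2.8°. I did not see the sticker's reflection through the stock camera itself.

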